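Load the amber check standard into the field photometer

ROBOT

A 6-joint arm with a two-finger parallel gripper is mounted at the origin on the work surface. World frame = base frame: x ahead of the robot, y to its left, z up, the work surface at z = 0. Lengths are in mm, angles in rad, forces in N, time in s.
With the tool pointing down it reaches from about 150 to 775 mm from the base axis. Payload 6.1 kg.
Tool frame: the origin (TCP) lies midway between the tips of the shut fingers; the grasp point (between the pads) lies 19 mm behind it; z points along the fingers, y is the line along which they close (so a half turn about z gives the same grasp; the last joint's range is limited). The gripper opens to 85 mm and grips with 20 to 120 N. Pads are 22 mm wide; open, the fingers measure 114 mm over their backs; the gripper's body (76 mm by 85 mm) begins 54 mm behind the grasp point. The pads swing forward as they close: fully open they stand 13 mm farther back than shut.
Start: joints at [1.305, 0.126, -0.04, 1.405, 0, 1.571], TCP at [137.902, 506.548, 231.295] pointing down, gripper open.
Joint ranges: [-2.72, 2.72], [-0.95, 1.95], [-1.27, 1.35], [-1.78, 2.02], [-1.46, 1.47], [-3.14, 3.14]. Speed limits (rad/s): [2.39, 2.39, 3.01, 3.14, 3.14, 3.14].

INTERFACE

Orientations are given as a unit quaternion [w, x, y, z].
In Python, from rig import robot, claw, monitor, imaging gives the robot as it stands. Calls block until the motion is done:
- robot.move_ptp(position, orientation): joint-space move of the TCP to a pose.
- robot.servo_line(position, velocity=150, ori=None, force_limit=None): straight line of the TCP; ori=None keeps the orientation; velocity is the mean speed in mm/s. With force_limit (N) it stops when the force on the tool has changed by that much, and returns True; else False.
- robot.goto_joints(angles): joint-space move.
- claw.command_gripper(opening, f_grip=None): opening from 0.0 (shut) to 1.0 (fully open); f_grip is the grip in N (None keeps the last); returns when the fingers have stopped.
- robot.hold(seconds).
- robot.inverse_kinematics(position, orientation): joint angles nearest the present ones, or None.
- monitor.sense(): the state.
- imaging.grab_frame(name): name is "side" or "top"; returns the picture (384x512x3 uint8, blue, green, red); there is no depth.
- imaging.camera_model(name): a dict with "camera_matrix" (3x3 intrinsics, pixels), "cam_to_world" (4x4, takes a point from camera to world coordinates). Camera axes: x right, y up, looking along -z (the intrinsics and any distortion apply to the point x, -y, -z); pixel columns grow to the right and rows downward; lengths in mm; the calibration is good to about 2 mm. A picture is of the moment at which its call begins. camera_model takes no time and is no camera call.
A pose or a line that the arm cannot do raises robot.IKError and nothing moves.
- robot.hand_in(): hands the job in; it is judged then, once.
The state is a dict: "time_s": time; "joint_pos": joint angles; "qd": joint speeds; "joint_efforts": joint torques, N m; "eef_pos": TCP position; "ee_rot": TCP orientation; "ft_force": force on the tool from outside, world axes, zero at the start; "moment": the same for the moment, N m; "opening": opening from 0.0 (shut) to 1.0 (fully open); "gripper_force": force on a finger pad.
Only numpy, scipy, OpenCV 4.12 (cv2) and the standard library are available. Lean on these libraries where they do the work, as an engineer would, in place of code of your own. Each camera call takes 0.05 s, during which the arm holds its last target. There are 200 camera calls.

TASK

Load the photometer for its check: first set the amber glass standard upright into the aluminium carrier tray where that stands on the table, then pick up the carrier with the standard in it and fit the two as one unit into the open bay between the photometer's lamp and detector housings, sitting flat and fully home. Set the glass and the loaded carrier down gently, never dropping them, let go, and leave the green standard, the bottle, the cup and the forceps where they are.

Things in the scene. Friction and masses are not known exactly. Their poses are not given: they have to be found in the camera images.
- amber_standard: solid block of amber glass with black frames round its two small end faces, 100 long (its x) x 30 wide (its y) x 44 high (its z, up), 0.28 kg give or take a third; same either way round. Stands on the table on its 100 x 30 face. Origin: centre of its underside.
- green_standard: solid block of green glass with black frames round its two small end faces, 100 long (its x) x 30 wide (its y) x 44 high (its z, up), 0.28 kg give or take a third; same either way round. Stands on the table on its 100 x 30 face. Origin: centre of its underside. A bystander; it may stand in either of the two places beside the carrier.
- carrier: Loose bare aluminium tray, red marks on both end walls, 130 long (x) x 50 wide (y) x 20 high (z, up), 0.22 kg give or take a third; same either way round. Floor 5 thick; pocket 106 x 36, 15 deep: a standard has 3 to spare on each side and stands 29 out above the walls. Grip it from outside across its 50 width at mid-length. Origin: centre of its underside.
- bay (a point): Centre of the bay floor, on the photometer's flat deck 20 above the table, where the centre of the carrier's underside belongs. x runs along the bay from housing to housing (the carrier lies along it, either way round), y towards the display, z up. Bay 136 long between housings, 56 wide between four corner cheeks: the carrier has 3 to spare all round.
- bottle: Bystander: clear plastic water bottle with green cap, 58 diameter, 150 high, standing. Origin: centre of its underside.
- cup: Bystander: white plastic cup, rim 68 diameter, 70 high, standing. Origin: centre of its underside.
- forceps: Bystander: steel forceps lying flat, about 140 long (x), 20 wide and 5 high. Origin: middle of its underside.
- photometer: Fixed, olive green, 250 long (x). Deck 20 high with two black housings (47 above deck) at the bay's ends. Aluminium cheeks at the bay's corners: 22 above deck, 22 long, 10 thick; the middle 92 of each long side is open for fingers. Deck edge 60 from the centre line at -y; console (22 above deck) starts 85 out at +y. Origin: on the table, below the bay's centre; axes as bay.
There are look-alikes about, which are no part of the job. Several things look just like the amber_standard: the one meant starts nearest to the robot's base. There is more than one size of the carrier; the job needs the smaller.

How it is judged:
By the outcome, as a careful person would: the job done as asked, in the order asked, and still so for the second after the job is handed in, with the robot touching nothing.
It also fails if it takes over 53 s, if anything falls off the work surface, if the arm or the gripper's body presses on something with over 40 N, if the wrist force passes 120 N, or if a joint passes its speed limit or range.

## Working session

There is one attempt and no reset: what is moved stays moved. The work goes in short steps, each a Python script; the robot and the scene stay as the last script left them, time stands still between calls to the robot, and variables do not carry over. Pictures are saved under pics/ and viewed, at most 10 in all, crops included, and the job is handed in when it is done.

```bash
ls; mkdir -p pics
python3 - <<'E'
from rig import robot, claw, monitor, imaging
import cv2
for n in("top","side"):
    f=imaging.grab_frame(n); cv2.imwrite(f"pics/{n}0.png",f); m=imaging.camera_model(n); print(m)
s=monitor.sense();print(s)
E
```

```text
pics
{'camera_matrix': array([[475.01307845,   0.        , 257.075037  ],
       [  0.        , 475.01307845, 193.65925476],
       [  0.        ,   0.        ,   1.        ]]), 'cam_to_world': array([[ 2.45555149e-02,  9.91043210e-01, -1.31264550e-01,
         3.73781404e+02],
       [-9.99674680e-01,  2.34365331e-02, -1.00629572e-02,
        -6.32926668e+01],
       [-6.89643948e-03,  1.31468948e-01,  9.91296300e-01,
         1.39594938e+03],
       [ 0.00000000e+00,  0.00000000e+00,  0.00000000e+00,
         1.00000000e+00]])}
{'camera_matrix': array([[431.45550486,   0.        , 256.62854396],
       [  0.        , 431.45550486, 194.9660876 ],
       [  0.        ,   0.        ,   1.        ]]), 'cam_to_world': array([[ 9.51485286e-01,  2.26303709e-01, -2.08476333e-01,
         3.04435242e+02],
       [-3.07324238e-01,  7.32176796e-01, -6.07839578e-01,
        -7.65625142e+02],
       [ 1.50851822e-02,  6.42420245e-01,  7.66204063e-01,
         9.65459117e+02],
       [ 0.00000000e+00,  0.00000000e+00,  0.00000000e+00,
         1.00000000e+00]])}
{'time_s': 0.1, 'joint_pos': array([ 1.30498068e+00,  1.26286505e-01, -4.04767246e-02,  1.40541421e+00,
        3.51313504e-05,  1.57080811e+00]), 'qd': array([-2.08605220e-03,  5.52330980e-05,  2.25672158e-03,  2.68500697e-03,
        1.02989343e-03, -8.05319284e-04]), 'joint_efforts': array([-4.09064296e-04, -4.36903131e+01,  3.53604984e+01,  1.36782759e-02,
       -1.47421224e-05,  7.36793879e-06]), 'eef_pos': array([137.8097175 , 506.21190021, 230.63761872]), 'ee_rot': array([-1.08917258e-04,  1.32522700e-01,  9.91179730e-01, -6.82140188e-04]), 'ft_force': array([ 0.08105973, -0.32887358,  0.27714981]), 'moment': array([-0.03833994,  0.00909778,  0.05719302]), 'gripper_force': 0.0, 'opening': 0.999425827689308}
```

View pics/top0.png

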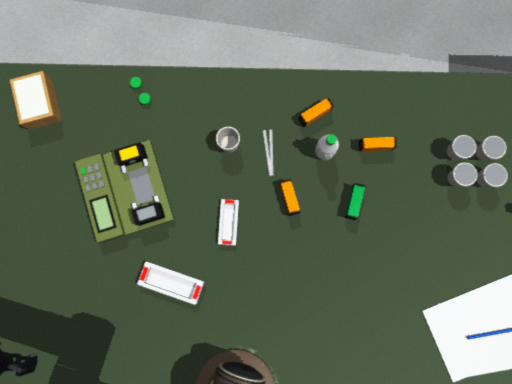

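View pics/side0.png

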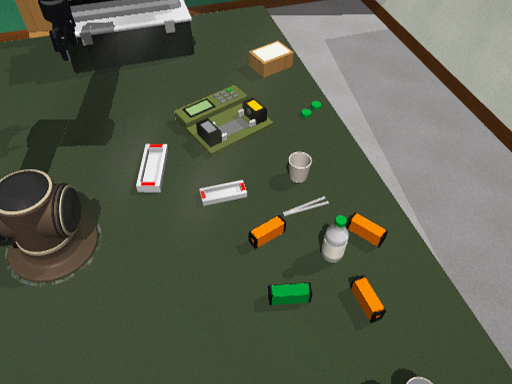

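The top view shows the small carrier at about (228,222), the nearest amber block at (290,197), and the photometer bay at (141,186), with its display to the left. In the side view they are at about (223,192), (267,232) and (231,127). I'll zoom in next.

Run:
```python
import cv2,numpy as np
t=cv2.imread("pics/top0.png");s=cv2.imread("pics/side0.png")
def c(im,x,y,w,h,W,H): return cv2.resize(im[y:y+h,x:x+w],(W,H),interpolation=cv2.INTER_NEAREST)
# each 266x300
a=[c(t,200,192,53,60,266,300),c(t,264,167,53,60,266,300),c(t,100,130,80,90,268,300)]
b=[c(s,195,165,53,60,266,300)  ,c(s,241,202,53,60,266,300),c(s,185,80,90,90,268,300)]
cv2.imwrite("pics/z.png",np.vstack([np.hstack(a),np.hstack(b)]))
```

```text
(no output)
```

View pics/z.png

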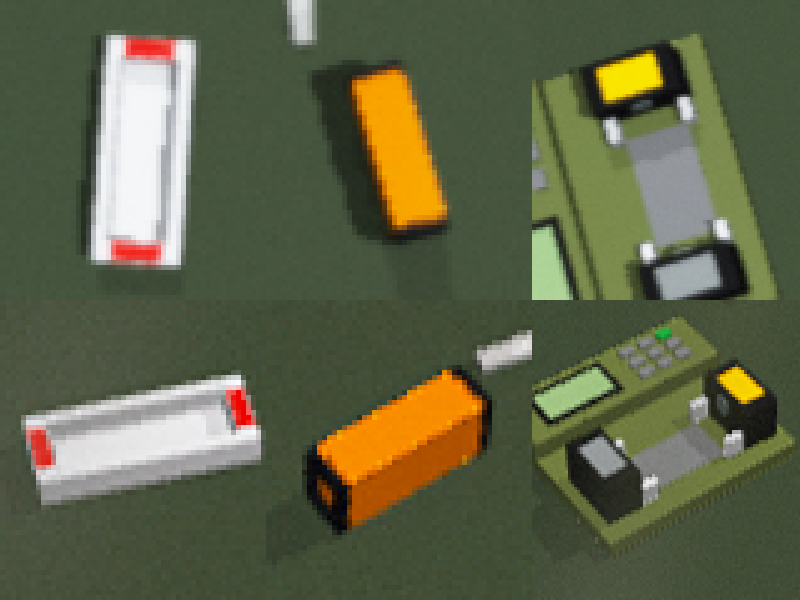

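The crops show the carrier's white rim with red end marks, the amber top face apart from its darker sides, and the grey bay floor with four white cheeks. The housing tops are yellow and grey. Measuring now.

```bash
cat > h.py <<'E'
import cv2,numpy as np
from rig import robot,claw,monitor,imaging
CM={n:imaging.camera_model(n) for n in("top","side")}
def cast(n,uv,z):
    K=CM[n]["camera_matrix"];T=CM[n]["cam_to_world"]
    uv=np.atleast_2d(uv);d=np.c_[(uv[:,0]-K[0,2])/K[0,0],-(uv[:,1]-K[1,2])/K[1,1],-np.ones(len(uv))]@T[:3,:3].T
    return (T[:3,3]+d*((z-T[2,3])/d[:,2:]))
def proj(n,P):
    K=CM[n]["camera_matrix"];T=CM[n]["cam_to_world"];p=(np.atleast_2d(P)-T[:3,3])@T[:3,:3]
    return np.c_[K[0,2]+K[0,0]*p[:,0]/-p[:,2],K[1,2]-K[1,1]*p[:,1]/-p[:,2]]
def blobs(m,roi,amin=6):
    x,y,w,h=roi;k=np.zeros(m.shape,np.uint8);k[y:y+h,x:x+w]=m[y:y+h,x:x+w]
    c,l,st,ce=cv2.connectedComponentsWithStats(k.astype(np.uint8),connectivity=4)
    return [(ce[i],st[i,4],l==i) for i in range(1,c) if st[i,4]>=amin]
def red(f): b,g,r=[f[...,i].astype(int) for i in range(3)];return (r>150)&(g<110)&(b<110)
def orange(f,v): b,g,r=[f[...,i].astype(int) for i in range(3)];return (r>v)&(g>r*.45)&(g<r*.8)&(b<70)
def white(f,v=195): return f.min(2)>v
def gray(f): return ((f.max(2).astype(int)-f.min(2))<25)&(f.min(2)>85)&(f.max(2)<185)
def rect(n,mask,z):
    "world minAreaRect of a mask cast to plane z"
    v,u=np.nonzero(mask);c=np.float32(cast(n,np.c_[u,v],z)[:,:2]);return cv2.minAreaRect(c),c.mean(0)
def q(yaw): # tool down, tool y (closing) along world direction yaw+90, tool x along yaw
    R=np.array([[np.cos(yaw),np.sin(yaw),0],[np.sin(yaw),-np.cos(yaw),0],[0,0,-1]])
    from scipy.spatial.transform import Rotation as Ro
    return Ro.from_matrix(R).as_quat(scalar_first=True)
E
python3 - <<'E'
from h import *
F={n:cv2.imread(f"pics/{n}0.png") for n in CM}
R={"top":dict(car=(205,192,40,60),amb=(275,172,30,45),bay=(115,140,60,75)),"side":dict(car=(197,175,53,32),amb=(245,212,48,38),bay=(190,85,80,60))}
np.set_printoptions(precision=1,suppress=True)
for n in CM:
    f=F[n];r=R[n]
    print(n)
    for c,a,m in blobs(red(f),r["car"]): print(" red",c,a,cast(n,c,20)[0])
    for v in(160,215,235):
        for c,a,m in blobs(orange(f,v),r["amb"],20): print(" amb",v,c,a,*rect(n,m,44))
    for c,a,m in blobs(white(f),r["car"],40): print(" carw",c,a,rect(n,m,20))
    for c,a,m in blobs(white(f,170),r["bay"],3): print(" cheek",c,a,cast(n,c,42)[0],cast(n,c,30)[0])
    for c,a,m in blobs(gray(f),r["bay"],20): print(" gray",c,a,rect(n,m,20), cast(n,c,67)[0])
    y=(f[...,2]>180)&(f[...,1]>150)&(f[...,0]<90)
    for c,a,m in blobs(y,r["bay"]): print(" yel",c,a,cast(n,c,67)[0])
p=cast("top",[[290,197],[317,112],[378,143]],44);print(p,np.linalg.norm(p[:,:2],axis=1))
E
```

```text
top
 red [228.9 200.9] 30 [532.6  32.3  20. ]
 red [226.5 242. ] 26 [413.3  35.4  20. ]
 amb 160 [289.9 196.2] 338 ((547.8060302734375, -143.98426818847656), (89.09024810791016, 31.550228118896484), 17.265756607055664) [ 547.9 -144. ]
 amb 215 [290.1 196.2] 297 ((547.7220458984375, -144.4471435546875), (87.08817291259766, 28.493566513061523), 17.255239486694336) [ 547.8 -144.3]
 amb 235 [289.9 196.2] 264 ((548.343017578125, -143.82437133789062), (83.95475006103516, 26.051097869873047), 17.2508544921875) [ 547.7 -143.9]
 carw [225.5 221.5] 478 (((473.2196350097656, 39.3131103515625), (37.24618148803711, 128.2196807861328), 87.23977661132812), array([472.6,  40.3], dtype=float32))
 carw [235.  222.8] 137 (((471.8724060058594, 12.571076393127441), (9.43748950958252, 128.33758544921875), 87.5979232788086), array([469.5,  12.6], dtype=float32))
 cheek [145.4 161.9] 22 [638.4 277.3  42. ] [640.8 280.3  30. ]
 cheek [123.5 168.8] 22 [616.6 339.7  42. ] [618.7 343.2  30. ]
 cheek [156.  198.3] 22 [532.8 240.6  42. ] [534.2 243.3  30. ]
 cheek [133.8 204.9] 19 [512.2 303.6  42. ] [513.4 306.8
[... 1517 characters left out ...]
.5  30. ]
 gray [224.1  93.8] 31 (((594.7432250976562, 464.0689697265625), (17.927366256713867, 37.31432342529297), 15.838422775268555), array([595.3, 465. ], dtype=float32)) [580.8 403.8  67. ]
 gray [234.6 125.7] 400 (((580.2446899414062, 297.644287109375), (149.02200317382812, 88.32804107666016), 19.871854782104492), array([584.3, 290.3], dtype=float32)) [570.1 237.5  67. ]
 gray [208.  126.5] 106 (((499.20758056640625, 311.8116455078125), (29.581350326538086, 53.5654411315918), 19.065210342407227), array([499.1, 311.5], dtype=float32)) [489.5 257.9  67. ]
 yel [254.2 104.9] 86 [660.3 317.7  67. ]
[[ 545.4 -144.2   44. ]
 [ 798.7 -219.5   44. ]
 [ 709.6 -397.4   44. ]] [564.1 828.3 813.3]
```

```bash
cat >> h.py <<'E'
AMB=np.array([547.8,-145.5]);AY=np.radians(17.2)
CAR=np.array([473.2,32.4]);CY=np.radians(-2.1)
BAY=np.array([576.,289.3]);BY=np.radians(19.4)
def best(p,yaw):
    o=[(abs(j[5]),q(y)) for y in(yaw,yaw+np.pi) if (j:=robot.inverse_kinematics(list(p),list(q(y)))) is not None]
    return list(min(o,key=lambda t:t[0])[1])
def st(tag=""):
    s=monitor.sense();print(tag,"t%.1f"%s["time_s"],s["eef_pos"].round(1),"F",s["ft_force"].round(1),"open %.3f"%s["opening"],"g%.1f"%s["gripper_force"],"q6 %.2f"%s["joint_pos"][5]);return s
E
python3 - <<'E'
from h import *
p=[*AMB,130]
o=best(p,AY);robot.move_ptp(p,o);st("above")
print(robot.servo_line([*AMB,17.],velocity=120,force_limit=15));st("down")
claw.command_gripper(0.0,40);st("grip")
robot.servo_line([*AMB,70.],velocity=100);robot.hold(.2);st("lift")
p=[*CAR,80];o=best(p,CY);robot.move_ptp(p,o);robot.hold(.2);st("over carrier")
for n in CM: cv2.imwrite(f"pics/{n}1.png",imaging.grab_frame(n))
t=cv2.imread("pics/top1.png")[180:270,190:290];s=cv2.imread("pics/side1.png")[130:220,180:280]
cv2.imwrite("pics/z1.png",np.hstack([cv2.resize(i,(400,360),interpolation=0) for i in(t,s)]))
E
```

```text
above t2.8 [ 548.  -144.9  130.1] F [-0.5 -0.5  0.2] open 0.998 g0.0 q6 -0.56
False
down t3.9 [ 548.4 -145.6   17.8] F [0.2 0.8 0. ] open 1.004 g0.0 q6 -0.56
grip t4.5 [ 548.  -145.3   17.4] F [-0.9  2.5  3.9] open 0.337 g41.3 q6 -0.56
lift t5.4 [ 547.2 -145.4   69.1] F [-0.1  0.7 -4.6] open 0.342 g40.3 q6 -0.56
over carrier t6.4 [473.8  31.5  79.8] F [ 0.5 -0.1 -3. ] open 0.344 g40.2 q6 0.10
```

View pics/z1.png

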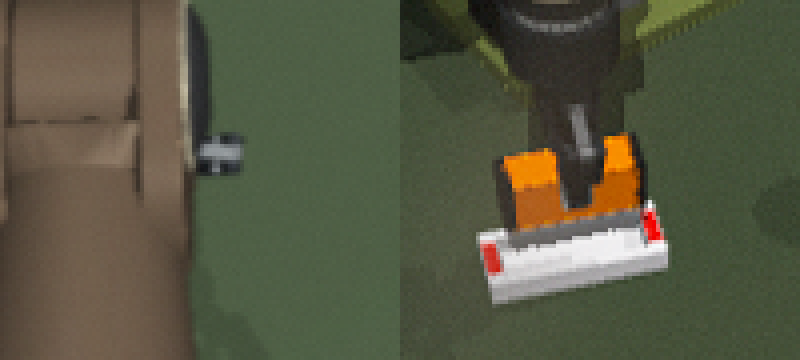

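The amber block is held square above the carrier. Its orange front face spans roughly px (206–240, 164–188) in the side view, so I'll measure its offset there before lowering.

Run:
```python
from h import *
f=cv2.imread("pics/side1.png");np.set_printoptions(precision=1,suppress=True)
for v in(120,160):
    m=orange(f,v);bl=blobs(m,(200,155,50,40),15);M=sum(b[2] for b in bl)>0
    cols=[u for u in range(200,250) if M[:,u].any()]
    bot=np.array([np.nonzero(M[:,u])[0].max()+.5 for u in cols])
    print(v,list(zip(cols,bot)))
st=monitor.sense();P=st["eef_pos"]
zb=P[2]-17.4
d=np.array([np.cos(CY),np.sin(CY)]);nn=np.array([-d[1],d[0]])
for dx in(-50,-44,-25,0,25,44,50): print(dx,proj("side",[*(P[:2]+dx*d-15*nn),zb]))
for c,a,m in blobs(red(f),(197,175,53,32)): print("red",c,a,cast("side",c,20)[0])
```

```text
120 [(206, np.float64(172.5)), (207, np.float64(174.5)), (208, np.float64(177.5)), (209, np.float64(187.5)), (210, np.float64(186.5)), (211, np.float64(186.5)), (212, np.float64(186.5)), (213, np.float64(186.5)), (214, np.float64(186.5)), (215, np.float64(185.5)), (216, np.float64(185.5)), (217, np.float64(185.5)), (218, np.float64(185.5)), (219, np.float64(185.5)), (220, np.float64(184.5)), (221, np.float64(184.5)), (222, np.float64(184.5)), (223, np.float64(184.5)), (224, np.float64(184.5)), (225, np.float64(183.5)), (226, np.float64(183.5)), (227, np.float64(183.5)), (228, np.float64(183.5)), (229, np.float64(183.5)), (230, np.float64(183.5)), (231, np.float64(182.5)), (232, np.float64(182.5)), (233, np.float64(182.5)), (234, np.float64(182.5)), (235, np.float64(182.5)), (236, np.float64(181.5)), (237, np.float64(181.5)), (238, np.float64(181.5)), (239, np.float64(181.5))]
160 [(206, np.float64(171.5)), (207, np.float64(173.5)), (208, np.float64(176.5)), (209, np.float64(184.5)), (210, np.float64(186.5)), (211, np.float64(186.5)), (212, np.float64(186.5)), (213, np.float64(186.5))
[... 210 characters left out ...]
(222, np.float64(184.5)), (223, np.float64(184.5)), (224, np.float64(183.5)), (225, np.float64(183.5)), (226, np.float64(183.5)), (227, np.float64(183.5)), (228, np.float64(183.5)), (229, np.float64(182.5)), (230, np.float64(182.5)), (231, np.float64(182.5)), (232, np.float64(182.5)), (233, np.float64(182.5)), (234, np.float64(181.5)), (235, np.float64(181.5)), (236, np.float64(181.5)), (237, np.float64(181.5)), (238, np.float64(180.5))]
-50 [[205.4 187.4]]
-44 [[207.5 187. ]]
-25 [[214.3 185.7]]
0 [[223.  183.9]]
25 [[231.8 182.2]]
44 [[238.4 180.9]]
50 [[240.4 180.5]]
red [222.1 180. ] 197 [482.3  69.   20. ]
red [242.4 186.2] 23 [532.5  28.2  20. ]
red [202.3 194. ] 26 [414.5  33.7  20. ]
```

Compared with the carrier in the same view, the block sits about 2.5 mm towards +x and matches in y. I'll correct that and insert with a force limit.

Run:
```python
from h import *
x,y=470.9,32.7
robot.servo_line([x,y,42.],velocity=60);robot.hold(.2);st("pre")
hit=robot.servo_line([x,y,20.5],velocity=25,force_limit=5);s=st(f"hit {hit}")
cv2.imwrite("pics/s2.png",cv2.resize(imaging.grab_frame("side")[130:220,180:280],(600,540),interpolation=0))
```

```text
pre t7.4 [471.3  32.7  42.4] F [-0.4  0.3 -3.1] open 0.348 g40.2 q6 0.11
hit True t8.2 [470.6  32.7  22.4] F [-1.3  0.4  4.2] open 0.345 g41.4 q6 0.11
```

View pics/s2.png

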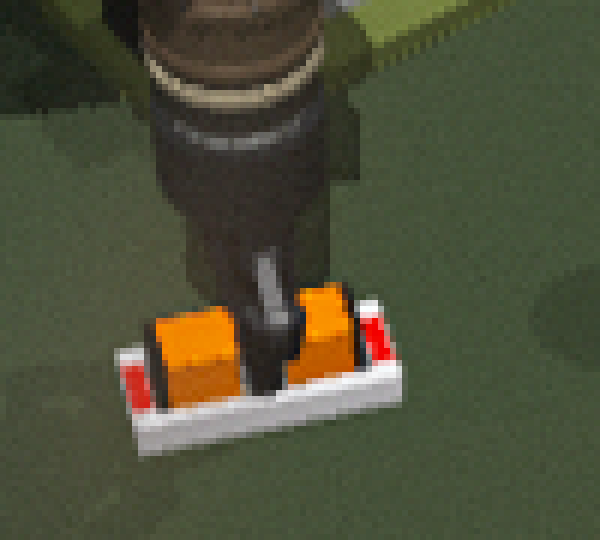

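The stop at z 22.4 is exactly floor height, so the block is fully down in the pocket. Next I release it, grip the carrier, lift, and look over the bay.

Run:
```python
from h import *
np.set_printoptions(precision=1,suppress=True)
x,y=470.9,32.7
claw.command_gripper(0.6);claw.command_gripper(1.0);st("rel")
robot.servo_line([x,y,75.],velocity=120)
f=imaging.grab_frame("side");bl=[b for b in blobs(red(f),(195,170,60,40)) if b[1]<45]
for c,a,m in bl: print("red",c,a,cast("side",c,20)[0])
x,y=472.5,32.4
robot.servo_line([x,y,60.],velocity=100)
print(robot.servo_line([x,y,-1.],velocity=80,force_limit=12));st("down")
claw.command_gripper(0.0,60);st("grip")
robot.servo_line([x,y,30.],velocity=50);robot.hold(.2);st("lift")
robot.servo_line([x,y,100.],velocity=120)
p=[*BAY,90];o=best(p,BY);robot.move_ptp(p,o);robot.hold(.2);st("over bay")
f=imaging.grab_frame("side");cv2.imwrite("pics/side3.png",f);cv2.imwrite("pics/top3.png",imaging.grab_frame("top"))
cv2.imwrite("pics/s3.png",cv2.resize(f[60:160,175:285],(660,600),interpolation=0))
```

```text
rel t9.0 [469.4  32.6  21.4] F [0.3 0.3 0.2] open 0.999 g0.0 q6 0.11
red [242.4 185.9] 25 [532.7  29.3  20. ]
red [202.3 194. ] 26 [414.5  33.7  20. ]
False
down t10.9 [472.9  32.4  -0.6] F [ 0.7 -0.5 -0.4] open 1.001 g0.0 q6 0.11
grip t11.3 [473.1  32.9  -0.1] F [-0.6  2.4  6. ] open 0.570 g64.6 q6 0.11
lift t12.3 [472.2  32.4  29.6] F [ 0.3 -0.7 -4.7] open 0.570 g63.3 q6 0.11
over bay t14.3 [576.2 287.8  90.6] F [-0.9 -0.3 -5.8] open 0.567 g63.3 q6 0.13
```

View pics/s3.png

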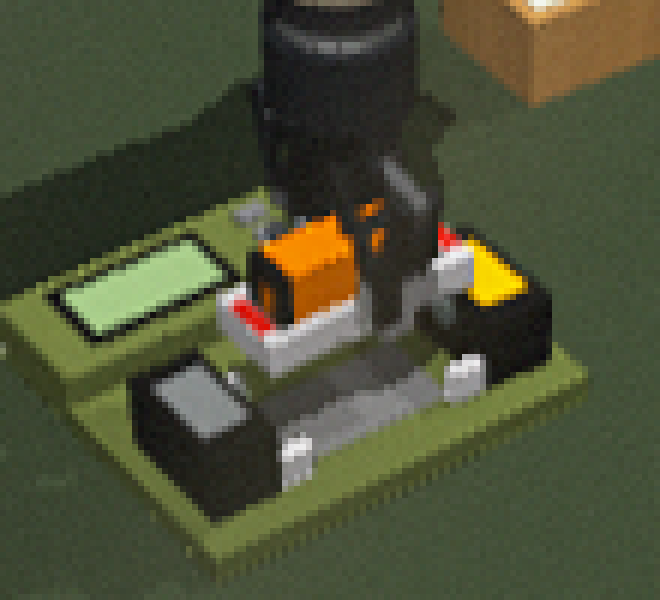

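Run:
```python
from h import *
np.set_printoptions(precision=1,suppress=True)
f=cv2.imread("pics/side3.png");P=np.array([576.1,288.5,90.3]);d=np.array([np.cos(BY),np.sin(BY)]);n=np.array([-d[1],d[0]])
for c,a,m in blobs(red(f),(205,90,55,35),3):
    w=cast("side",c,P[2]+20)[0];r=w[:2]-P[:2];print("red",c,a,w,"along",r@d,"across",r@n)
for dx in(-59,59):print(proj("side",[*(P[:2]+dx*d),P[2]+20]))
m=f.min(2)>130;k=np.zeros_like(m);k[95:125,205:237]=m[95:125,205:237]
vv,uu=np.nonzero(k);
for u in range(208,236):
    v=vv[uu==u]; print((u,v.min(),v.max()),end="") if len(v) else 0
print()
for nm,dx,dy in(("nearbot",-65,-25),("neartop",-65,-25),("fartop",-65,25),("rbot",65,-25)):
    print(nm,proj("side",[*(P[:2]+dx*d+dy*n),P[2]+(20 if "top" in nm else 0)]))
t=cv2.imread("pics/top3.png")
for c,a,m in blobs(red(t),(100,130,90,90),3): 
    w=cast("top",c,P[2]+20)[0];r=w[:2]-P[:2];print("topred",c,a,w,"along",r@d,"across",r@n)
b=BAY
for i,(sx,sy) in enumerate([(1,1),(1,-1),(-1,1),(-1,-1)]): print("cheek",[proj(c,[*(b+sx*57*d+sy*33*n),42])[0] for c in CM])
```

```text
red [249.  99.] 10 [636.3 298.7 110.3] along 60.1713999740536 across -10.3431179441391
red [237.5  99. ] 4 [601.3 309.3 110.3] along 30.68753217571401 across 11.21462082539798
red [228.6 106.9] 72 [563.7 279.3 110.3] along -14.724884341245511 across -4.592768592797862
red [216.5 112.3] 22 [521.3 265.  110.3] along -59.46959144470602 across -3.9652162950508796
[[216.  111.5]]
[[246.8  97.5]]
(208, np.int64(103), np.int64(124))(209, np.int64(104), np.int64(124))(210, np.int64(105), np.int64(124))(211, np.int64(109), np.int64(110))(212, np.int64(109), np.int64(111))(213, np.int64(108), np.int64(123))(214, np.int64(108), np.int64(123))(215, np.int64(95), np.int64(109))(216, np.int64(95), np.int64(115))(217, np.int64(116), np.int64(116))(218, np.int64(98), np.int64(98))(219, np.int64(115), np.int64(118))(220, np.int64(115), np.int64(121))(221, np.int64(115), np.int64(121))(222, np.int64(115), np.int64(120))(223, np.int64(114), np.int64(120))(224, np.int64(114), np.int64(119))(225, np.int64(113), np.int64(119))(226, np.int64(113), np.int64(118))(227, np.int64(112), np.int64(118))(228, np.int64(112), np.int64(117))(229, np.int64(112), np.int64(117))(230, np.int64(111), np.int64(116))(231, np.int64(111), np.int64(115))(232, np.int64(110), np.int64(115))(233, np.int64(110), np.int64(115))(234, np.int64(111), np.int64(115))
nearbot [[219.2 121.6]]
neartop [[218.9 116.5]]
fartop [[209.8 108.1]]
rbot [[252.9 105.8]]
topred [131.4 158.2] 9 [634.5 299.2 110.3] along 58.67684973219976 across -9.341274661950848
topred [141.6 186.1] 17 [557.4 266.7 110.3] along -24.89177586064544 across -14.338774694440627
topred [140.4 199.4] 37 [520.7 267.9 110.3] along -59.043572925624254 across -0.9996372094213335
cheek [array([123.7, 168.1]), array([240.4, 109.3])]
cheek [array([145.5, 161.1]), array([252.2, 119.7])]
cheek [array([134.5, 205.2]), array([211.9, 122.5])]
cheek [array([156.5, 198.2]), array([223.4, 133.6])]
```

The carrier is centred in the grip to within about 0.5 mm along its length. Allowing for the camera bias, the bay centre is about (576, 290.3). Lowering with a force stop.

Run:
```python
from h import *
x,y=576.,290.3
robot.servo_line([x,y,72.],velocity=60);robot.hold(.2);st("pre")
h=robot.servo_line([x,y,46.],velocity=40,force_limit=6);st(f"mid {h}")
if not h:
    robot.hold(.1);h=robot.servo_line([x,y,17.5],velocity=25,force_limit=6);st(f"end {h}")
f=imaging.grab_frame("side")
cv2.imwrite("pics/s4.png",cv2.resize(f[60:160,175:285],(660,600),interpolation=0))
```

```text
pre t15.0 [576.2 290.5  72.3] F [-0.6  0.2 -5. ] open 0.572 g63.3 q6 0.13
mid False t15.8 [576.1 290.4  46.1] F [ 0.2 -0.3 -5.7] open 0.569 g63.3 q6 0.13
end True t16.9 [575.8 290.2  20. ] F [ 0.2 -0.1  6.8] open 0.568 g64.6 q6 0.13
```

View pics/s4.png

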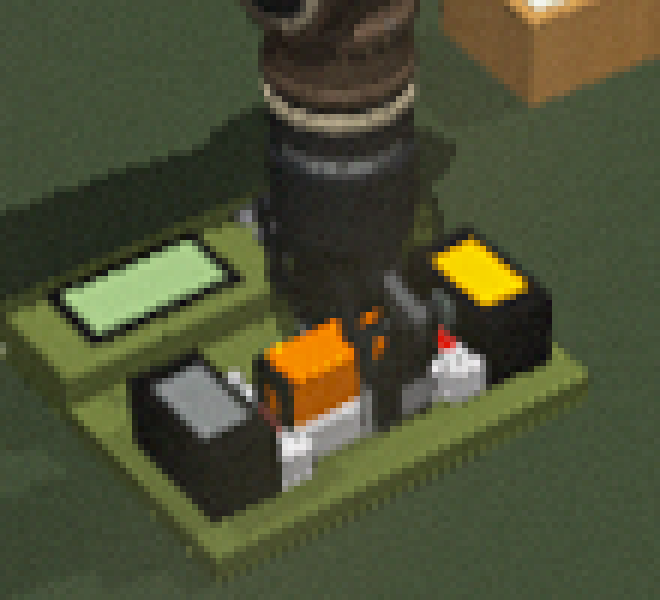

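The carrier stopped at z 20.0, which is deck height, with no earlier contact. I'll release, retreat and check.

Run:
```python
from h import *
claw.command_gripper(0.8);claw.command_gripper(1.0);st("rel")
robot.servo_line([576,290.3,110.],velocity=100)
robot.move_ptp([330,150,230.],list(monitor.sense()["ee_rot"]));st("away")
t=imaging.grab_frame("top");s=imaging.grab_frame("side")
cv2.imwrite("pics/z5.png",np.hstack([cv2.resize(t[130:230,80:180],(400,400),interpolation=0),cv2.resize(s[70:170,180:280],(400,400),interpolation=0)]))
```

```text
rel t17.6 [574.2 289.4  17.6] F [-0.6  0.9 -0. ] open 0.998 g0.0 q6 0.13
away t19.8 [330.7 150.4 229.7] F [ 0.2  0.1 -0.9] open 1.000 g0.0 q6 0.09
```

View pics/z5.png

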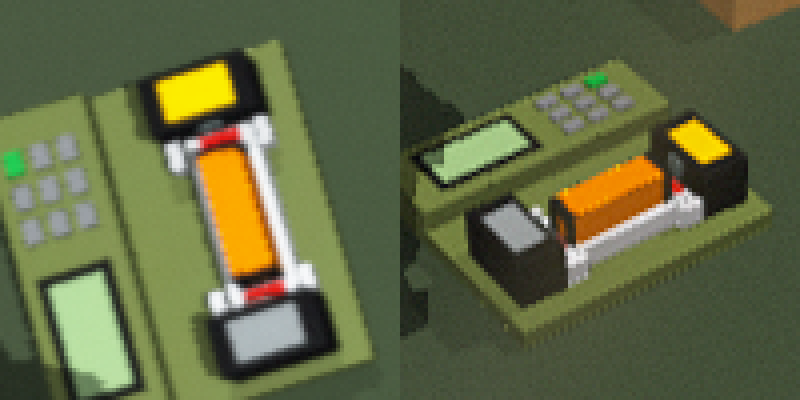

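Both views show the carrier flat between the housings and cheeks, with the amber standard upright in its pocket (top view about px (139,184)) and the robot clear. Handing in.

```bash
python3 -c "
from rig import robot
print(robot.hand_in())"
```

```text
the job is handed in; nothing more can be done
None
```

The amber standard is upright in the small carrier, and the two sit flat and fully home in the photometer bay; I let go and handed the job in at about 20 s, without touching the bystanders.

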